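Set the rivet press to its third strength

ROBOT

A 6-joint arm with a two-finger parallel gripper is mounted at the origin on the work surface. World frame = base frame: x ahead of the robot, y to its left, z up, the work surface at z = 0. Lengths are in m, angles in degrees, forces in N, time in s.
With the tool pointing down it reaches from about 0.4 to 0.825 m from the base axis. Payload 7 kg.
Tool frame: the origin (TCP) lies between the finger pads; the fingertips stand ctrl.tip_extent ahead of it and the grasp point (between the pads) lies 2 mm behind it (ctrl.tip_extent is the distance from the TCP to the fingertips, in m); z points along the fingers, y is the direction in which the jaws open and shut (so a half turn about z gives the same grasp; the last joint's range is limited). The gripper opens to 88 mm and grips with 3 to 60 N. Pads are 19 mm wide; open, the fingers measure 130 mm over their backs; the gripper's body (78 mm by 193 mm) begins 47 mm behind the grasp point.
Start: joints at [81.824, 20.546, 0.682, 0, -70.136, -16.507], TCP at [0.282, 0.613, 0.207] pointing down, gripper open.
Joint ranges: [-176.03, 176.03], [-82.01, 121.73], [-58.28, 71.71], [-173.87, 95.51], [-174.79, -0.11], [-173.66, 173.66]. Speed limits (degrees/s): [136.94, 136.94, 172.46, 180, 180, 180].

INTERFACE

Orientations are given as [roll, pitch, yaw] about the fixed x, y, z axes, in that order (R = Rz(yaw) Ry(pitch) Rx(roll)).
In Python, from plant import ctrl gives the robot as it stands.
- The arm moves only by the shell command python3 -m handwheel 'ROWS' [OPENING]. ROWS is JSON, a list of rows, each a list of 6 numbers: the shift along the tool's x, y, z in m, then the turn, a rotation vector about the tool's x, y, z in rad. In form: [[dx, dy, dz, ax, ay, az], ...]. A call has 1 to 8 rows; each row is the pose to reach, as a shift and turn from the pose commanded when the call began, along the tool's axes at that moment; what a row does not reach only later rows make up. A row lasts 1/8 s, in which the tool goes at most 62.5 mm and 10.7 degrees, less where a joint would pass 70% of its speed; a pose out of reach is approached as far as the arm can. A call with a gripper value outside its range is refused whole. OPENING is the closure, from -1 (fully open) to 1 (shut), so that 0 is half open, set as the call begins (- or left out, the last holds). The fingers move at their own pace and stop on an object; the grip force is fixed at half the most. Time passes only in rows, so rows that repeat a pose let the fingers close. It gives the time, the measured TCP pose, the force and the opening at its end, in the units of the state.
- ctrl.get_obs(): the state, without advancing time (a new reading comes with each control period).
- ctrl.snapshot(name): name is "scene" or "top" or "wrist"; returns a dict with "img" (400x640x3 uint8, blue, green, red), "fx", "fy", "cx", "cy" (pixels), "R" (3x3) and "t" (3): a world point X has camera coordinates R X + t. Camera axes: x right, y down, z forward; pixel columns grow to the right and rows downward; lengths in m; the calibration is good to about 2 mm. A picture is of the moment at which its call begins. There is no depth.
- ctrl.close_job(): hands the job in, once; it reports no verdict.
The state is a dict: "clock": time; "joint_pos": joint angles; "qvel": joint speeds; "tau": joint torques, N m; "tool_pos": TCP position; "orientation": TCP orientation; "force": force on the tool from outside, world axes, zero at the start; "moment": the same for the moment, N m; "opening": finger opening in m.
Only numpy, scipy, OpenCV 4.12 (cv2) and the standard library are available. Lean on these libraries where they do the work, as an engineer would, in place of code of your own. Each camera call takes 0.05 s, during which the arm holds its last target.

TASK

Set the rivet press to its third strength: with a fingertip, gently push the black sliding lever away from its home end, count the clicks, and stop when it drops into the third notch, never going past it. Only then press the round steel button on the same deck fully down to confirm, and come away. Push only: do not pinch the lever, and leave the things lying around where they are.

Things in the scene. Friction and masses are not known exactly. Their poses are not given: they have to be found in the camera images.
- press: Rivet press, fixed. Low grey deck 120 mm (x) by 270 mm (y -140 to +130), top 50 mm above the bench; origin on the bench below the slot line (x = 0). Its y axis runs along the slot, the way the lever leaves home; z up. Press head 155 mm tall at y = 207 to 370 mm. On the slot's +x side, black ticks 18 mm apart: a wide one at home, five thin ones for the notches.
- strength (a joint): Lever position, m: 0 at home (its start, an end stop), growing along the press's +y. Notches every 0.018: third at 0.054, fifth and last 0.090. A detent resists with a 3 to 5 N peak (varies) before each notch; past the half-way crest it pulls the lever on into the notch, ahead of the finger: that is the click. Push slowly, about 20 mm/s. Over 30 N or pinching is misuse.
- lever_top (a point): Centre of the top face of the lever's black upright tab; moves with it. Tab: 34 mm across (press x), 14 mm thick along the travel (press y), from 2 to 38 mm above the deck; at home its centre is at y = -60 mm on the press.
- confirm_top (a point): Centre of the top of the round steel button, 30 mm in diameter, on the deck at x = 0, y = +85 mm on the press; its top is 22 mm above the deck, 10 mm proud of its black housing ring, and is pressed straight down.
- confirm (a joint): Button travel in m: 0 up, 0.006 fully down (about 5 N); it springs back when let go.
- mallet: Bystander: hammer with a wooden handle, 260 mm long, lying on the bench on the robot's side of the deck, 26 mm high.
- stud_jar: Bystander: jar of studs, 56 mm in diameter, 75 mm tall, standing; origin under its centre.
- carton: Bystander: closed cardboard carton 90 x 70 x 50 mm; origin under its centre.
- cantle: Bystander: half-round metal purse frame, 124 mm wide, 17 mm high, lying flat; origin at the centre of its arc.

How it is judged (in metres and radians):
On the way, in this order (a step that is already met when the one before it is completed fails the run):
1. the lever rests in the third notch (within 3 mm) (value of joint strength between 0.051 and 0.057 m and velocity of joint strength between -0.01 and 0.01 m/s), for 0.2 s.
2. the button is pressed fully down (4.5 of its 6 mm or more), the lever still in the third notch (value of joint confirm above 0.0045 m and value of joint strength between 0.051 and 0.057 m), for 0.05 s.
At the end, for the whole second after the job is handed in: The lever rests in the third notch (0.054 m, within 3 mm), the button is up again, and the bystanders are within 20 mm of where they were (value of joint strength between 0.051 and 0.057 m and value of joint confirm below 0.0015 m and distance of each of mallet, stud_jar, carton, cantle from where it was at the start of the episode below 0.02 m); the robot touches nothing.
It fails at once if the lever goes past the third notch (more than 8 mm beyond it) (value of joint strength above 0.062 m).
It fails at once if the lever is pinched or forced (over 30 N from the fingers) (contact force between the fingers and strength above 30 N).
It fails at once if the button is pressed before the lever is in the third notch (value of joint confirm above 0.003 m and value of joint strength below 0.047 m).
It fails at once if a bystander is moved or lifted (over 20 mm) (distance of any of mallet, stud_jar, carton, cantle from where it was at the start of the episode above 0.02 m).
It also fails if it takes over 45 s, if anything falls off the work surface, if the arm or the gripper's body presses on something with over 40 N, if the wrist force passes 120 N, or if a joint passes its speed limit or range.

## Working session

There is one attempt and no reset: what is moved stays moved. The work goes in short steps, Python scripts to look and compute and a shell command to move; the robot and the scene stay as the last step left them, time stands still between calls to the robot, and variables do not carry over. Pictures are saved under pics/ and viewed, and the job is handed in when it is done.

```bash
mkdir -p pics; ls
python3 - <<'E'
from plant import ctrl
import cv2
print(ctrl.get_obs(), ctrl.tip_extent)
for n in ("scene","top","wrist"):
    s=ctrl.snapshot(n); cv2.imwrite(f"pics/{n}0.png",s["img"]); print(n,s["fx"],s["cx"],s["cy"],s["R"],s["t"])
E
```

```text
pics
{'clock': 0.0, 'joint_pos': array([ 8.18246419e+01,  2.05900537e+01,  6.31013168e-01, -2.04304332e-02,
       -7.01359800e+01, -1.65069227e+01]), 'qvel': array([ 0.03042292, -0.01924165,  0.00064379, -0.0106399 ,  0.01944129,
        0.02449021]), 'tau': array([ 1.28298463e-03, -5.82720029e+01,  2.93057102e+01,  6.99721277e+00,
        6.89860142e-03, -1.52816228e-04]), 'tool_pos': array([0.28167353, 0.61281531, 0.20621637]), 'orientation': array([ 1.79903438e+02, -8.58677401e-03, -2.46892315e+01]), 'force': array([ 0.46002253, -0.23583317, -0.01767704]), 'moment': array([-0.06960312, -0.01061331, -0.02866967]), 'opening': 0.08764095490000227} 0.017
scene 517.3120092199161 319.99391768238206 200.2612881340928 [[ 0.6597793   0.75131884  0.01453575]
 [ 0.46943956 -0.39698502 -0.7886884 ]
 [-0.58678598  0.52718393 -0.61462128]] [-0.29721383 -0.22721389  1.47826983]
top 514.8102290595738 317.05573392714376 204.69773241860148 [[ 0.02083709 -0.99974812  0.00833682]
 [-0.98393292 -0.02198495 -0.17717977]
 [ 0.17731842 -0.00451096 -0.98414319]] [-0.1192694   0.58185349  0.77148969]
wrist 279.7697108443809 314.09336124010485 197.82711216875464 [[-4.18074963e-01 -9.08412398e-01  4.90400633e-04]
 [-8.79227468e-01  4.04778922e-01  2.51223176e-01]
 [-2.28412752e-01  1.04598946e-01 -9.67929065e-01]] [ 0.67474046 -0.03223612  0.38969967]
```

View pics/scene0.png

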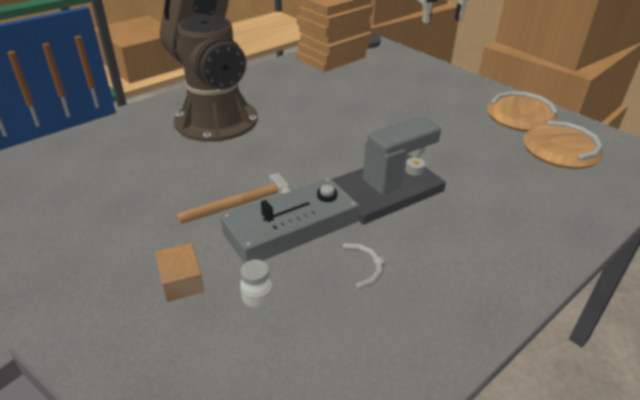

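View pics/top0.png

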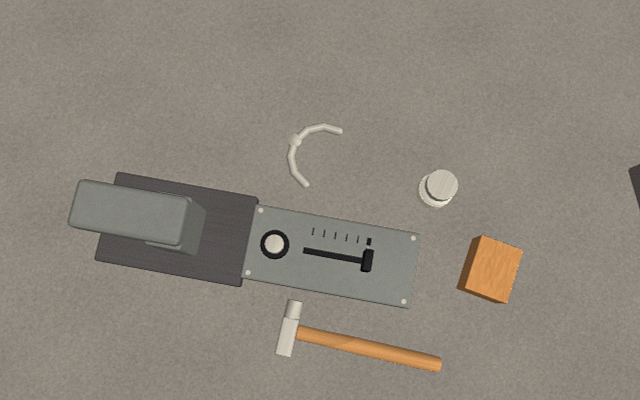

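View pics/wrist0.png

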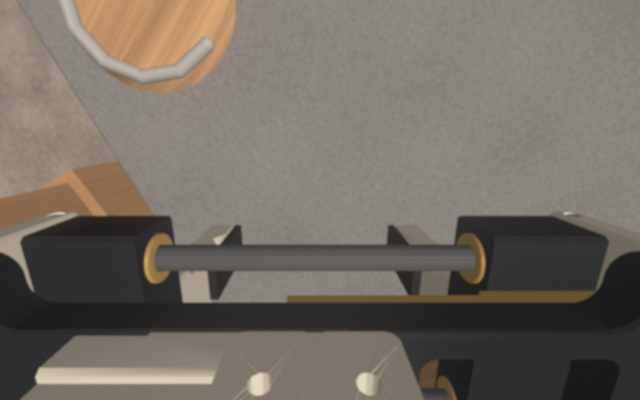

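The top view shows the deck from (258,205) to (408,307), lever near (367,260), button near (274,244), mallet below, and jar and carton to the right. I'll zoom in for exact pixel positions.

Run:
```python
import cv2
im=cv2.imread("pics/top0.png")[190:320,235:435]
cv2.imwrite("pics/topz.png",cv2.resize(im,None,fx=4,fy=4,interpolation=cv2.INTER_CUBIC))
im=cv2.imread("pics/scene0.png")[170:265,215:365]
cv2.imwrite("pics/scenez.png",cv2.resize(im,None,fx=5,fy=5,interpolation=cv2.INTER_CUBIC))
```

```text
(no output)
```

View pics/topz.png

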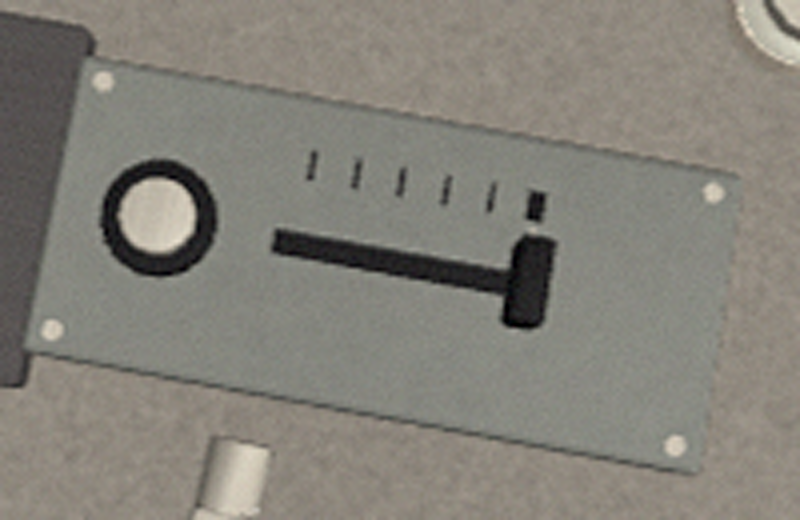

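View pics/scenez.png

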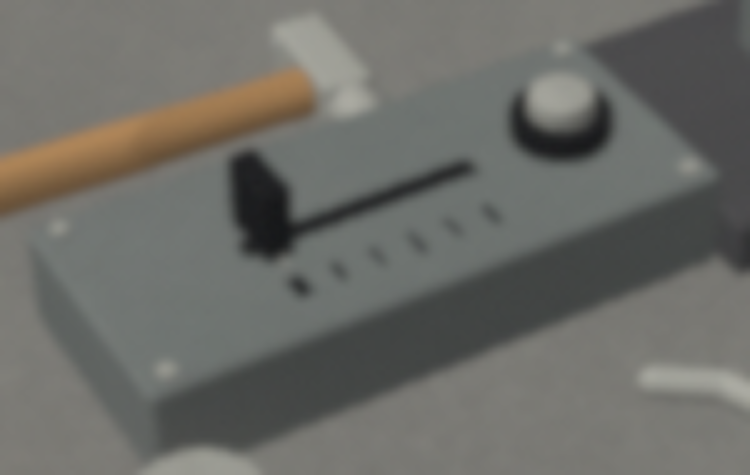

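```bash
cat > h.py <<'E'
import numpy as np
from plant import ctrl
def ray(s,u,v,z):
    R=np.array(s["R"]);t=np.array(s["t"]);c=-R.T@t
    d=R.T@np.array([(u-s["cx"])/s["fx"],(v-s["cy"])/s["fy"],1]); return c+d*(z-c[2])/d[2]
def proj(s,X):
    p=np.array(s["R"])@X+np.array(s["t"]); return np.array([s["fx"]*p[0]/p[2]+s["cx"],s["fy"]*p[1]/p[2]+s["cy"]])
E
python3 - <<'E'
from h import *
from scipy.optimize import least_squares
s=ctrl.snapshot("top")
Z=lambda a,b:(a/4+235-.375,b/4+190-.375)
obs=[((740,175),(.06,-.14,.05)),((697,473),(-.06,-.14,.05)),((83,57),(.06,.13,.05)),((27,350),(-.06,.13,.05)),((157,216),(0,.085,.072))]
P=np.array([ray(s,*Z(*o[0]),o[1][2])[:2] for o in obs]); M=np.array([o[1][:2] for o in obs])
print(P)
f=lambda p:((M@np.array([[np.cos(p[2]),-np.sin(p[2])],[np.sin(p[2]),np.cos(p[2])]]).T+p[:2])-P).ravel()
r=least_squares(f,[.5,0,0]); x,y,a=r.x; print(r.x,np.degrees(a),r.fun.reshape(-1,2)*1e3)
Rt=np.array([[np.cos(a),-np.sin(a)],[np.sin(a),np.cos(a)]])
for n,q,z in [("tick0",(536,206),.05),("tick5",(312,166),.05),("levercen top",(535,282),.088),("slotend",(275,241),.05)]:
    w=ray(s,*Z(*q),z); print(n,w,Rt.T@(w[:2]-[x,y]))
np.save("press.npy",r.x)
sc=ctrl.snapshot("scene")
for m in [(.06,-.14,.05),(0,.085,.072),(0,-.06,.088)]:
    w=np.r_[Rt@np.array(m[:2])+[x,y],m[2]]; print(w,proj(sc,w),(proj(sc,w)-[215,170])*5, (proj(s,w)-[235,190])*4)
# objects
for n,u,v,z in [("jar",442,184,.075),("carton",490,268,.05),("mallet head",289,325,.026),("mhead top",293,303,.026),("handle end",438,364,.02)]:
    print(n,ray(s,u,v,z))
E
```

```text
[[ 0.54200306 -0.27092406]
 [ 0.4252791  -0.25253063]
 [ 0.58386552 -0.00774154]
 [ 0.46703447  0.00923012]
 [ 0.51839268 -0.04138525]]
[ 0.50528854 -0.12551136 -0.15651747] -8.967790518284884 [[ 0.72895974 -2.22870937]
 [-1.08022099 -1.9166374 ]
 [ 0.95388231  1.28832273]
 [-0.74820467  3.02216635]
 [ 0.14558362 -0.1651423 ]]
tick0 [ 0.52785529 -0.18971506  0.05      ] [ 0.03229892 -0.05990119]
tick5 [ 0.54187789 -0.10053951  0.05      ] [0.0322495  0.03037011]
levercen top [ 0.49501172 -0.18537441  0.088     ] [-0.00081979 -0.06073324]
slotend [ 0.51173915 -0.08659529  0.05      ] [0.00030556 0.03944588]
[ 0.54273202 -0.27315277  0.05      ] [244.56699834 250.97483832] [147.83499171 404.87419158] [744.06561111 171.80184203]
[ 0.51853827 -0.04155039  0.072     ] [326.8749507  189.01598905] [559.3747535   95.07994525] [155.94252242 214.13213046]
[ 0.49593578 -0.18477793  0.088     ] [266.27622641 205.0297781 ] [256.38113205 175.14889048] [531.92122633 277.99885226]
jar [ 0.61763785 -0.30208775  0.075     ]
carton [ 0.48954043 -0.38112853  0.05      ]
mallet head [ 0.39432793 -0.06637627  0.026     ]
mhead top [ 0.42870546 -0.07171648  0.026     ]
handle end [ 0.33876883 -0.30317542  0.02      ]
```

Fit: press origin (0.505, -0.1255), yaw -9.0°. The ticks, slot, lever and button agree to about 1 mm. The plan is to shut the fingers, raise the tool, and turn the jaws along the press x axis (yaw -99°) so both finger sides push the tab flat.

```bash
python3 -m handwheel '[[0.0367,0.0386,-0.02,0,0,0.08],[0.0734,0.0772,-0.04,0,0,0.16],[0.11,0.1158,-0.04,0,0,0.24],[0.147,0.1543,-0.04,0,0,0.32],[0.1836,0.193,-0.04,0,0,0.4],[0.22,0.2315,-0.04,0,0,0.48],[0.257,0.27,-0.04,0,0,0.56],[0.2938,0.3086,-0.04,0,0,0.64]]' 1
python3 - <<'E'
from h import *
o=ctrl.get_obs(); print(o["tool_pos"],o["orientation"],o["joint_pos"])
x,y,a=np.load("press.npy")
w=np.array([x-np.sin(a)*-.105,y+np.cos(a)*-.105]); d=np.r_[w-o["tool_pos"][:2],0]
from scipy.spatial.transform import Rotation as R
r=R.from_euler("xyz",o["orientation"],degrees=True); print(w,r.inv().apply(d), o["orientation"][2]-(np.degrees(a)-90), np.radians(o["orientation"][2]-(np.degrees(a)-90)))
E
```

```text
clock: 1.25
tool_pos: [0.4202, 0.2086, 0.2474]
orientation: [-180.0, 0.0, -61.5]
force: [0.9, 0.4, 0.6]
opening: 0.0134
[0.42016626 0.20856852 0.24743128] [-1.79960780e+02  1.47644011e-02 -6.14778187e+01] [ 5.05351025e+01 -8.54329224e-01 -2.04476378e+01  1.07465414e-03
 -7.03647967e+01 -2.20132870e+01]
[ 0.48892122 -0.22922785] [ 4.17492452e-01  1.48636865e-01 -2.09326930e-04] 37.48997185196961 0.6543234452968658
```

```bash
python3 -m handwheel '[[0.0522,0.0186,0,0,0,0.082],[0.1044,0.0372,0,0,0,0.164],[0.1566,0.0557,0,0,0,0.245],[0.2087,0.0743,0,0,0,0.327],[0.261,0.0929,0,0,0,0.409],[0.313,0.1115,0,0,0,0.491],[0.3653,0.13,0,0,0,0.573],[0.4175,0.1486,0,0,0,0.6543]]' 1
cat > st.py <<'E'
from h import *
from scipy.spatial.transform import Rotation as R
import sys,cv2
o=ctrl.get_obs(); x,y,a=np.load("press.npy")
Rt=np.array([[np.cos(a),-np.sin(a)],[np.sin(a),np.cos(a)]])
print("t",o["clock"],"press xy mm",Rt.T@(o["tool_pos"][:2]-[x,y])*1e3,"z",o["tool_pos"][2]*1e3,"rpy",o["orientation"],"F press",Rt.T@o["force"][:2],o["force"][2],"op",o["opening"])
print("tool x,y in press\n",(R.from_euler("xyz",o["orientation"],degrees=True).as_matrix()[:2,:2].T@Rt))
for n in sys.argv[2:]:
    s=ctrl.snapshot(n); cv2.imwrite(f"pics/{n}{sys.argv[1]}.png",s["img"])
E
python3 st.py 1 top wrist
```

```text
clock: 2.25
tool_pos: [0.4897, -0.2293, 0.2473]
orientation: [-180.0, 0.0, -99.0]
force: [0.7, 1.6, 1.0]
opening: 0.0005
t 2.25 press xy mm [   0.82548868 -104.98686313] z 247.3440150738201 rpy [-1.79967970e+02  6.76186113e-03 -9.89988216e+01] F press [0.45764556 1.68522773] 0.9787641799077917 op 0.0004978760485219764
tool x,y in press
 [[-5.41593932e-04 -9.99999846e-01]
 [-9.99999697e-01  5.41659826e-04]]
```

View pics/wrist1.png

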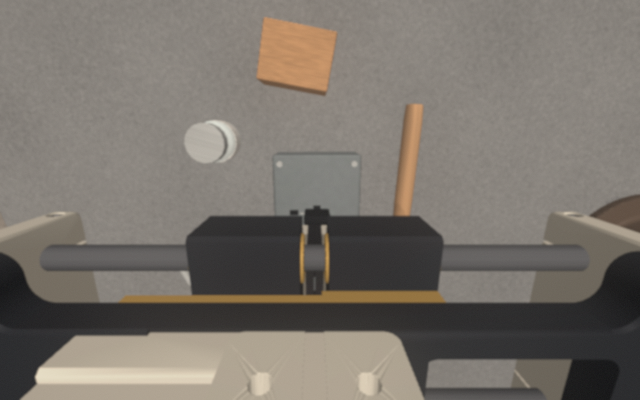

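View pics/top1.png

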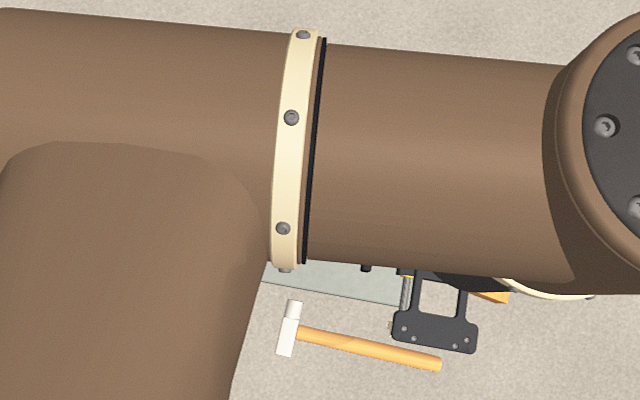

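```bash
python3 -m handwheel '[[0,0,0.05,0,0,0],[0,0,0.1,0,0,0],[0,0,0.14,0,0,0],[0,0.0008,0.155,0,0,0],[0,0.0008,0.164,0,0,0],[0,0.0008,0.164,0,0,0],[0,0.0008,0.164,0,0,0]]' 1
python3 st.py 2 top wrist scene
```

```text
clock: 3.22
tool_pos: [0.4899, -0.2274, 0.0845]
orientation: [-179.9, -0.0, -98.8]
force: [0.7, -0.2, 1.0]
opening: 0.0001
t 3.225 press xy mm [   0.70047825 -103.07559354] z 84.50941502032322 rpy [-1.79869081e+02 -4.00385384e-03 -9.88251618e+01] F press [ 0.70366769 -0.06924938] 1.0407931690408971 op 0.00014241385387400778
tool x,y in press
 [[ 0.00248934 -0.9999969 ]
 [-0.99999429 -0.00248949]]
```

View pics/wrist2.png

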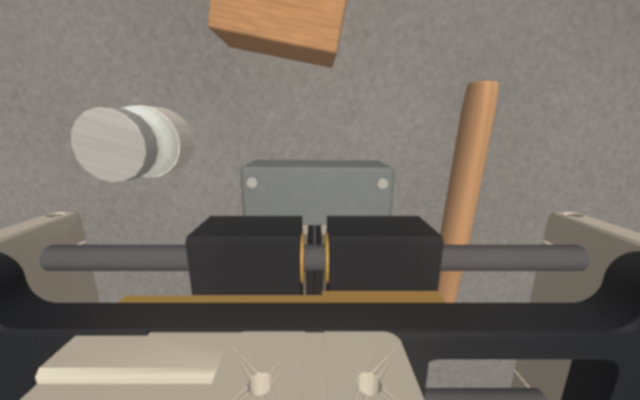

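View pics/top2.png

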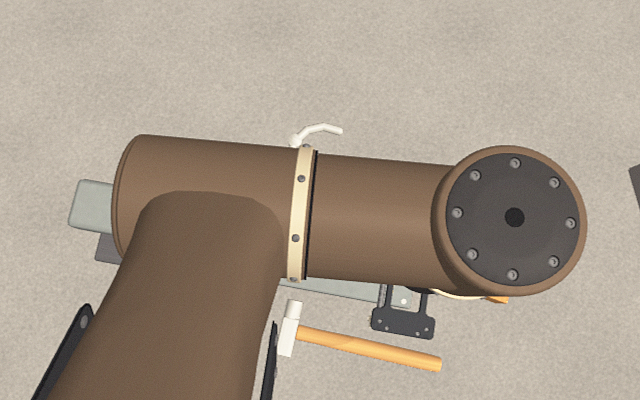

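View pics/scene2.png

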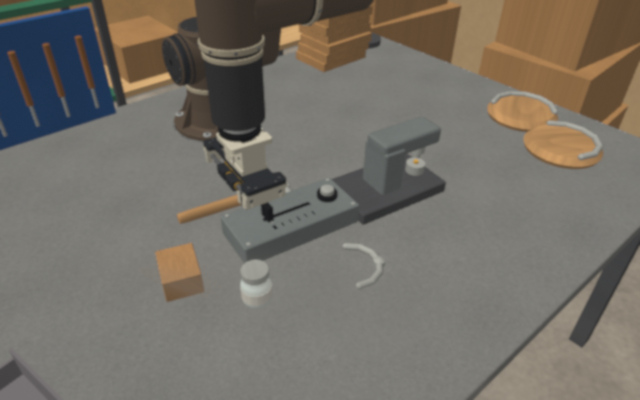

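Run:
```python
from h import *
import cv2
s=ctrl.snapshot("scene"); o=ctrl.get_obs(); p=o["tool_pos"]
print(p,proj(s,p),proj(s,p-[0,0,.017]),proj(s,p+[0,0,.1]))
x,y,a=np.load("press.npy")
t=np.array([x+np.sin(a)*.06,y-np.cos(a)*.06,.088]);print(t,proj(s,t))
im=s["img"].copy()
for q in (p,p-[0,0,.017],t): cv2.circle(im,tuple(int(v) for v in proj(s,q).round()),2,(0,0,255),-1)
im=im[110:270,190:350]
cv2.imwrite("pics/scz3.png",cv2.resize(im,(640,600),interpolation=cv2.INTER_CUBIC))
```

```text
[ 0.48935028 -0.22735853  0.08389397] [246.96577768 213.75499937] [247.58239293 220.35109164] [243.06643175 172.04269045]
[ 0.49593578 -0.18477793  0.088     ] [266.27622641 205.0297781 ]
```

View pics/scz3.png

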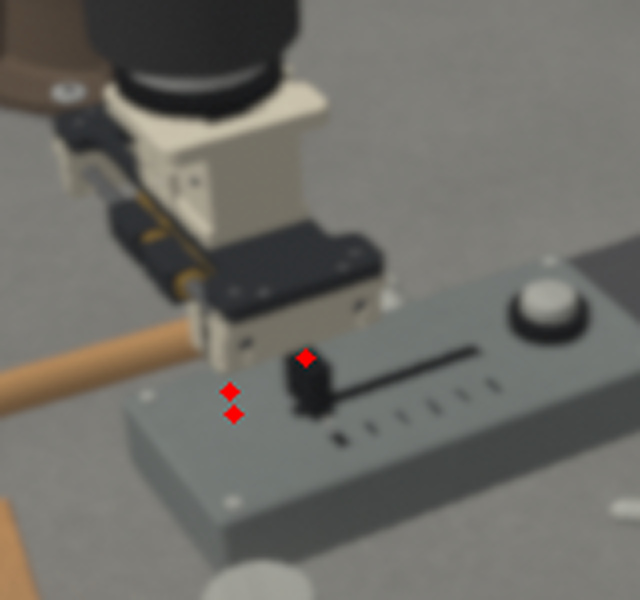

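Run:
```python
from h import *
import cv2
s=ctrl.snapshot("scene"); x,y,a=np.load("press.npy")
Rt=np.array([[np.cos(a),-np.sin(a)],[np.sin(a),np.cos(a)]])
o=ctrl.get_obs();p=o["tool_pos"]
im=cv2.resize(s["img"][110:270,190:350],(640,640),interpolation=cv2.INTER_CUBIC)
def d(q,c):
    u=(proj(s,np.array(q))-[190,110])*4; cv2.circle(im,(int(u[0]),int(u[1])),4,c,-1)
for dx in(-.0965,.0965):
  for dy in(-.039,.039):
    w=p[:2]+Rt@[dx,dy]; d([*w,p[2]+.049],(0,0,255))
for dx in(-.021,.021):
  for dy in(-.0095,.0095):
    w=p[:2]+Rt@[dx,dy]; d([*w,p[2]-.017],(0,255,0))
cv2.imwrite("pics/scz4.png",im[:600])
print(o["joint_pos"])
```

```text
[-4.09891511e+00  1.44835638e+01 -2.58574173e+01  1.30686916e-03
 -4.95985224e+01 -4.74513432e+00]
```

View pics/scz4.png

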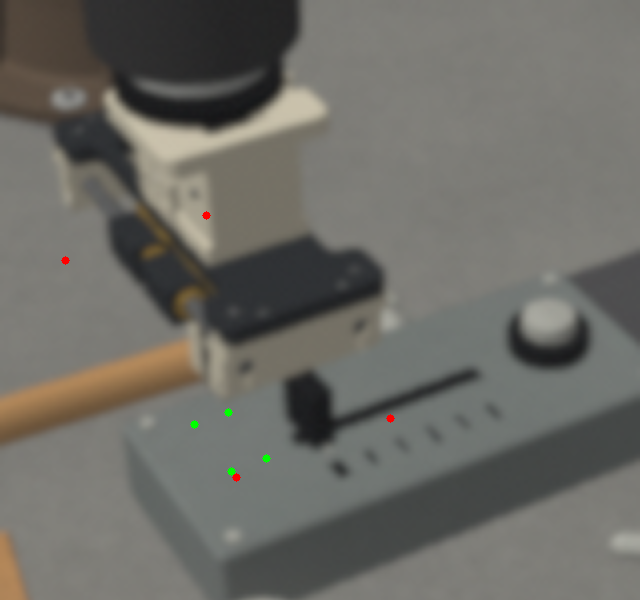

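The scene view shows the gripper body roughly 20 px higher than the stated dimensions predict. Before pushing, I'll check the arm height independently with the wrist camera.

```bash
python3 - <<'E'
from h import *
import cv2
s=ctrl.snapshot("wrist"); x,y,a=np.load("press.npy")
Rt=np.array([[np.cos(a),-np.sin(a)],[np.sin(a),np.cos(a)]])
R=np.array(s["R"]);t=np.array(s["t"]);print("cam",-R.T@t,Rt.T@((-R.T@t)[:2]-[x,y]),"axis",R[2])
for m in [(.06,-.14,.05),(-.06,-.14,.05)]:
    print(m,proj(s,np.r_[Rt@np.array(m[:2])+[x,y],m[2]]))
for q in [(.6176,-.302,.075),(.0,-.103,.0845-.017),(.021,-.103,.0675),(0,-.06,.088)]:
    print(q,proj(s,np.array(q)) if q[2]==.075 else proj(s,np.r_[Rt@np.array(q[:2])+[x,y],q[2]]))
E
python3 - <<'E'
import cv2
im=cv2.imread("pics/wrist2.png")[150:300,180:460]
cv2.imwrite("pics/wz.png",cv2.resize(im,None,fx=2.8,fy=2.8,interpolation=cv2.INTER_CUBIC))
E
```

```text
cam [ 0.47870675 -0.29353725  0.26237216] [-6.51118386e-05 -1.70115512e-01] axis [ 0.03930291  0.24868352 -0.96778706]
(0.06, -0.14, 0.05) [235.3186996  165.74892434]
(-0.06, -0.14, 0.05) [392.85142808 166.04241368]
(0.6176, -0.302, 0.075) [104.38501543 145.45969252]
(0.0, -0.103, 0.0675) [313.98046151 219.46126013]
(0.021, -0.103, 0.0675) [285.39002388 219.40767819]
(0, -0.06, 0.088) [313.85001114 287.05895161]
```

View pics/wz.png

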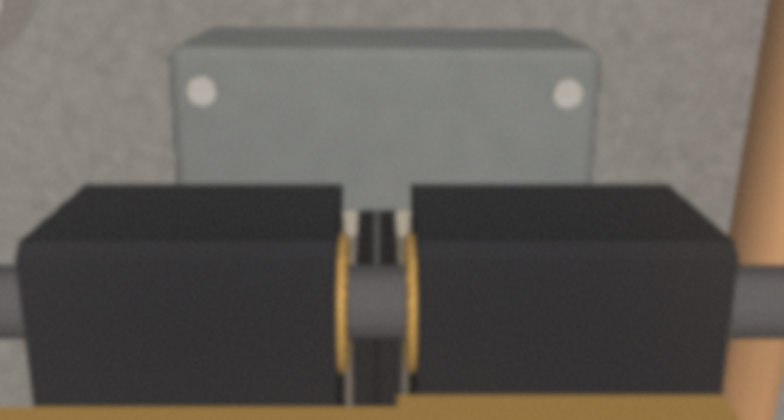

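The wrist view agrees with the commanded height: the deck edge projects to row 166 as predicted. Scene and wrist views both draw the gripper shorter than specified, so I'll let contact forces decide. I'll close in to just short of the expected contact at TCP press y = -76.5 mm.

```bash
python3 -m handwheel '[[-0.008,0,0,0,0,0],[-0.016,0,0,0,0,0],[-0.021,0,0,0,0,0],[-0.023,0,0,0,0,0],[-0.023,0,0,0,0,0]]' 1
python3 st.py 5 scene wrist
python3 - <<'E'
import cv2
im=cv2.imread("pics/scene5.png")[110:270,190:350]
cv2.imwrite("pics/s5.png",cv2.resize(im,(600,600),interpolation=cv2.INTER_CUBIC))
im=cv2.imread("pics/wrist5.png")[150:300,240:390]
cv2.imwrite("pics/w5.png",cv2.resize(im,(600,600),interpolation=cv2.INTER_CUBIC))
E
```

```text
clock: 4.15
tool_pos: [0.4926, -0.2044, 0.0832]
orientation: [-180.0, -0.0, -98.8]
force: [-0.8, -0.9, -0.2]
opening: 0.0005
t 4.15 press xy mm [ -0.28807705 -79.88208318] z 83.18389597507164 rpy [-1.79998909e+02 -1.62772340e-03 -9.88153097e+01] F press [-0.66453859 -0.97417346] -0.17937051654817512 op 0.0005435110831587193
tool x,y in press
 [[ 0.00266129 -0.99999646]
 [-0.99999646 -0.00266129]]
```

View pics/s5.png

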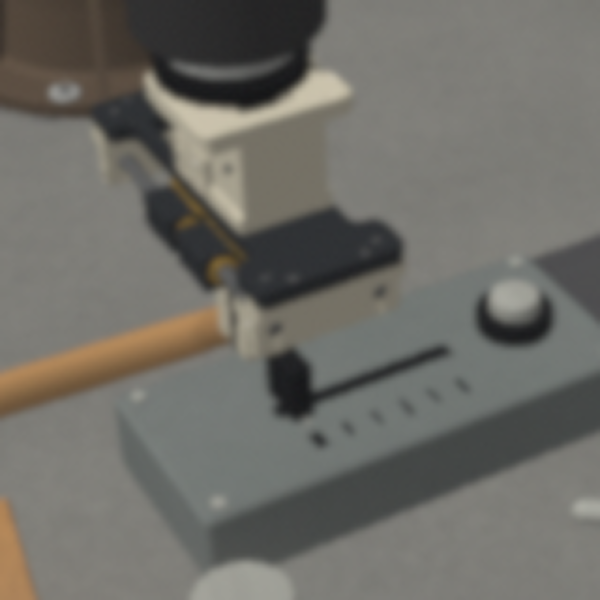

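View pics/w5.png

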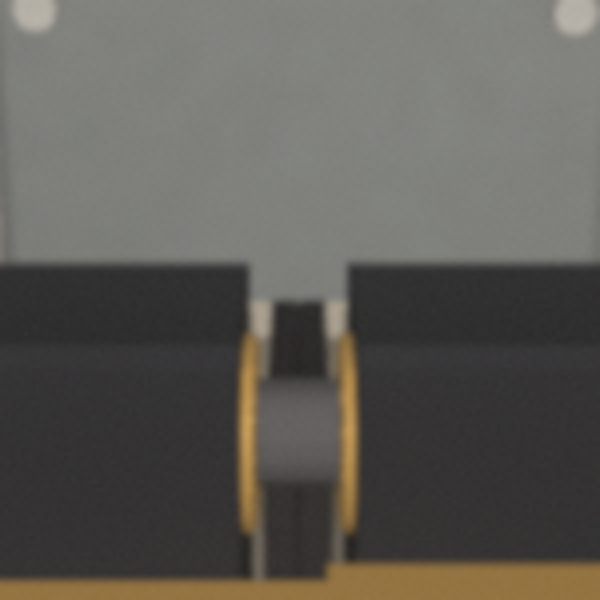

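```bash
python3 -m handwheel '[[-0.0025,0,0,0,0,0],[-0.005,0,0,0,0,0],[-0.0075,0,0,0,0,0]]' 1
python3 st.py 6; python3 -m handwheel '[[-0.0025,0,0,0,0,0],[-0.005,0,0,0,0,0]]' 1
python3 st.py 6 scene
python3 - <<'E'
import cv2
im=cv2.imread("pics/scene6.png")[110:270,190:350]
cv2.imwrite("pics/s6.png",cv2.resize(im,(600,600),interpolation=cv2.INTER_CUBIC))
E
```

```text
clock: 4.62
tool_pos: [0.4936, -0.197, 0.0832]
orientation: [-180.0, 0.0, -98.8]
force: [0.0, -0.0, -0.2]
opening: 0.0006
t 4.625 press xy mm [ -0.35122647 -72.4720236 ] z 83.17498621586599 rpy [-1.79996887e+02  7.56521910e-04 -9.88455506e+01] F press [ 0.02903646 -0.04553821] -0.18962890698565385 op 0.0006320334419407248
tool x,y in press
 [[ 0.00213349 -0.99999772]
 [-0.99999772 -0.00213349]]
clock: 4.88
tool_pos: [0.4944, -0.192, 0.0832]
orientation: [-180.0, 0.0, -98.8]
force: [-0.5, -0.1, -1.0]
opening: 0.0003
t 4.875 press xy mm [ -0.35309833 -67.40994603] z 83.17544936772198 rpy [-1.79998085e+02  8.20438398e-05 -9.88388435e+01] F press [-0.45992186 -0.12622026] -1.0053657860851726 op 0.00025619846388693344
tool x,y in press
 [[ 0.00225055 -0.99999747]
 [-0.99999747 -0.00225055]]
```

View pics/s6.png

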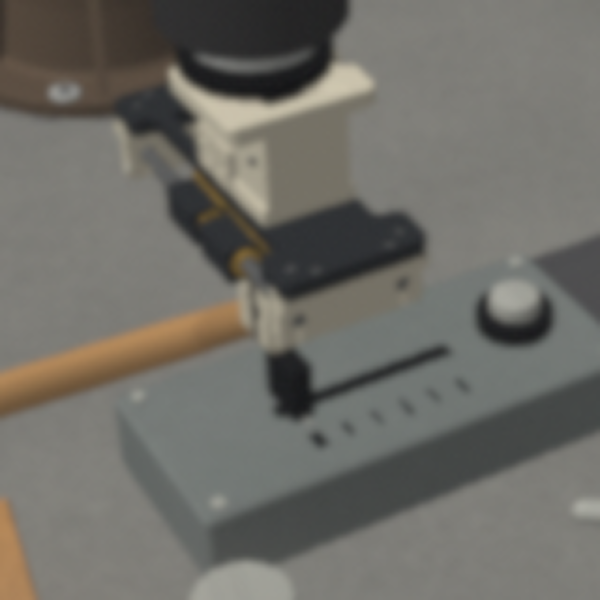

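No contact force even 9 mm past the predicted point, and the scene view shows the lever unmoved. The real tips must sit higher than tip_extent implies, as both pictures suggested. I won't descend here over the lever. I'll back off first and then find the real tip height.

```bash
python3 -m handwheel '[[0.012,0,0,0,0,0],[0.026,0,0,0,0,0],[0.038,0,0,0,0,0],[0.038,0,0,0,0,0]]' 1
python3 -m handwheel '[[0,0,0.003,0,0,0],[0,0,0.006,0,0,0],[0,0,0.009,0,0,0],[0,0,0.009,0,0,0]]' 1
python3 st.py 7 scene wrist
python3 - <<'E'
import cv2
im=cv2.imread("pics/scene7.png")[110:270,190:350]
cv2.imwrite("pics/s7.png",cv2.resize(im,(600,600),interpolation=cv2.INTER_CUBIC))
im=cv2.imread("pics/wrist7.png")[150:300,240:390]
cv2.imwrite("pics/w7.png",cv2.resize(im,(600,600),interpolation=cv2.INTER_CUBIC))
E
```

```text
clock: 5.42
tool_pos: [0.4882, -0.231, 0.083]
orientation: [180.0, -0.0, -98.9]
force: [-0.0, 0.7, 0.2]
opening: 0.0006
clock: 5.92
tool_pos: [0.4884, -0.2295, 0.0738]
orientation: [180.0, -0.0, -98.8]
force: [0.6, -0.7, -0.3]
opening: 0.0002
t 5.925 press xy mm [  -0.47627429 -105.38860784] z 73.83788925274075 rpy [ 1.79964280e+02 -1.39084976e-03 -9.88195944e+01] F press [ 0.6715326  -0.62739702] -0.347644120249944 op 0.00022336104983626618
tool x,y in press
 [[ 0.00258651 -0.99999665]
 [-0.99999646 -0.00258649]]
```

View pics/s7.png

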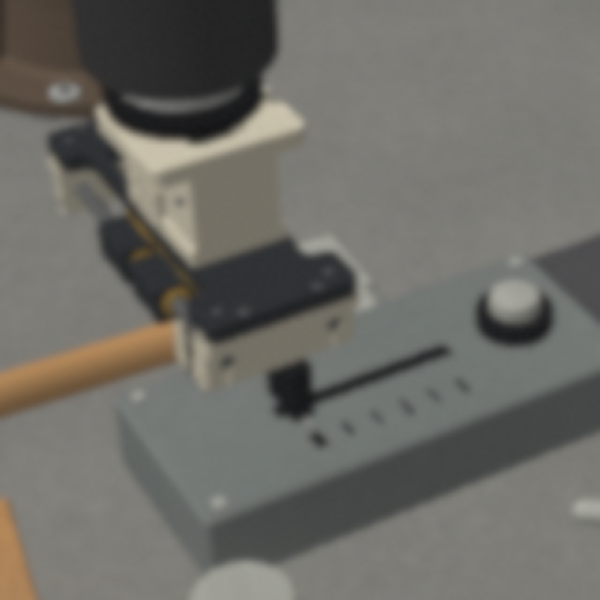

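View pics/w7.png

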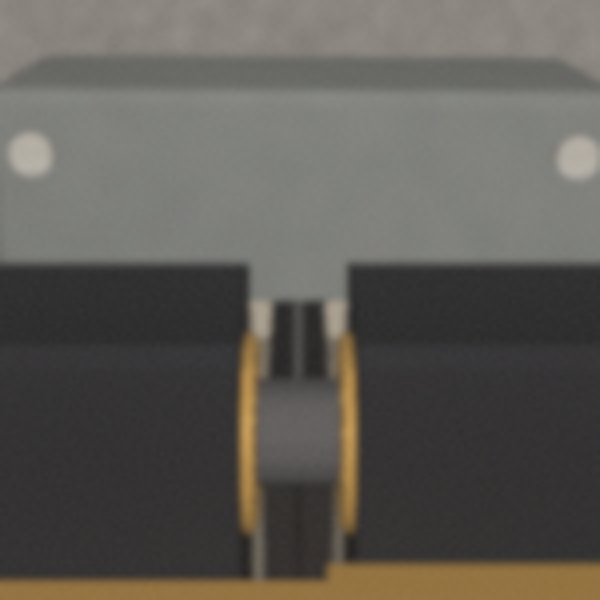

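Run:
```python
from h import *
s=ctrl.snapshot("top"); w=ctrl.snapshot("wrist")
Z=lambda a,b:(a/4+235-.375,b/4+190-.375)
A=ray(s,*Z(713,192),.05);B=ray(s,*Z(676,445),.05);print(A,B,np.linalg.norm(A-B))
print(proj(w,A),proj(w,B)," observed (247.4,188.6) (384.1,189.3)")
R=np.array(w["R"]);t=np.array(w["t"]);print("cam",-R.T@t, "depth",(R@A+t)[2], "implied depth",w["fx"]*np.linalg.norm(A-B)/136.7)
import cv2
im=cv2.imread("pics/wrist0.png")[200:310,170:460]
cv2.imwrite("pics/w0z.png",cv2.resize(im,None,fx=2.7,fy=2.7,interpolation=cv2.INTER_CUBIC))
```

```text
[ 0.53496826 -0.26008019  0.05      ] [ 0.43579126 -0.24447046  0.05      ] 0.10039790807669388
[245.89573919 186.52224782] [381.2952537  186.72764218]  observed (247.4,188.6) (384.1,189.3)
cam [ 0.47831299 -0.29588056  0.25286016] depth 0.20740630051585876 implied depth 0.2054739847256575
```

View pics/w0z.png

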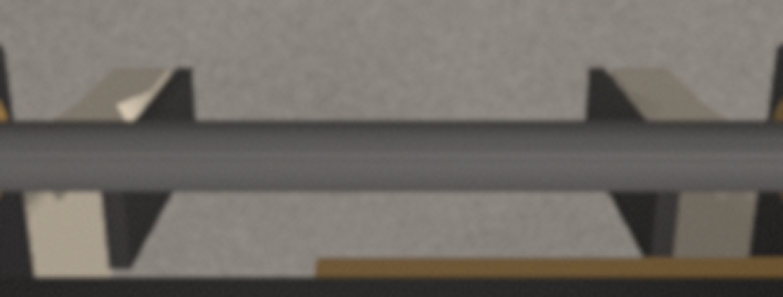

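The wrist camera pose is confirmed: the screws match to 2 px. At start the pads were 87.6 mm apart and spanned 146 px, which gives a depth of 168 mm. That puts the real tips about 20 mm above the reported TCP, not 17 mm below, and gives a side half-width of 9.7 mm, matching the 19 mm pads. I'll go down to tip ≈ deck + 15 mm (TCP z ≈ 0.046), watching the force.

```bash
python3 -m handwheel '[[0,0,0.004,0,0,0],[0,0,0.008,0,0,0],[0,0,0.012,0,0,0],[0,0,0.015,0,0,0]]' 1
python3 -m handwheel '[[0,0,0.003,0,0,0],[0,0,0.006,0,0,0],[0,0,0.009,0,0,0],[0,0,0.0125,0,0,0],[0,0,0.0125,0,0,0]]' 1
python3 st.py 8 scene
python3 - <<'E'
import cv2
im=cv2.imread("pics/scene8.png")[110:270,190:350]
cv2.imwrite("pics/s8.png",cv2.resize(im,(600,600),interpolation=cv2.INTER_CUBIC))
E
```

```text
clock: 6.62
tool_pos: [0.4884, -0.2298, 0.0587]
orientation: [180.0, -0.0, -98.8]
force: [1.2, -0.1, 0.5]
opening: 0.0003
clock: 7.25
tool_pos: [0.4883, -0.2298, 0.0464]
orientation: [180.0, -0.0, -98.8]
force: [0.7, -0.4, 0.4]
opening: 0.0005
t 7.25 press xy mm [  -0.49668948 -105.61499949] z 46.3522552510081 rpy [ 1.79968582e+02 -1.83552214e-03 -9.88422434e+01] F press [ 0.71334526 -0.24605771] 0.41440094110811804 op 0.0005077909039884177
tool x,y in press
 [[ 0.00219121 -0.9999976 ]
 [-0.99999745 -0.00219119]]
```

View pics/s8.png

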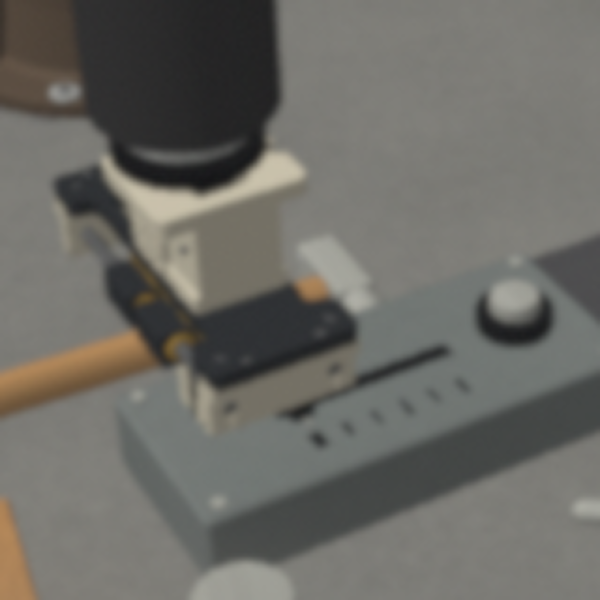

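Run:
```python
from h import *
s=ctrl.snapshot("scene"); x,y,a=np.load("press.npy")
Rt=np.array([[np.cos(a),-np.sin(a)],[np.sin(a),np.cos(a)]])
for q in [(208,433),(350,385)]:
  for z in (.08,.1,.12,.14,.16):
    w=ray(s,q[0]/3.75+190,q[1]/3.75+110,z); print(q,z,(Rt.T@(w[:2]-[x,y])*1e3).round())
```

```text
(208, 433) 0.08 [  26. -119.]
(208, 433) 0.1 [  48. -128.]
(208, 433) 0.12 [  70. -137.]
(208, 433) 0.14 [  92. -146.]
(208, 433) 0.16 [ 113. -155.]
(350, 385) 0.08 [ 30. -38.]
(350, 385) 0.1 [ 52. -49.]
(350, 385) 0.12 [ 73. -61.]
(350, 385) 0.14 [ 95. -72.]
(350, 385) 0.16 [117. -84.]
```

The body plate measures z ≈ 0.141, so the tip is between 0.066 and 0.075 and overlaps the tab (0.052–0.088). I'll go 4 mm lower and then approach slowly.

```bash
python3 -m handwheel '[[0,0,0.002,0,0,0],[0,0,0.004,0,0,0],[-0.007,0,0.004,0,0,0],[-0.014,0,0.004,0,0,0],[-0.021,0,0.004,0,0,0],[-0.0235,0,0.004,0,0,0],[-0.0235,0,0.004,0,0,0]]' 1
python3 st.py 9
python3 -m handwheel '[[-0.0025,0,0,0,0,0],[-0.005,0,0,0,0,0]]' 1
python3 st.py 9
python3 -m handwheel '[[-0.0025,0,0,0,0,0]]' 1
python3 st.py 9
```

```text
clock: 8.22
tool_pos: [0.4923, -0.2063, 0.0428]
orientation: [-180.0, 0.0, -98.8]
force: [-0.1, -0.5, -0.5]
opening: 0.0006
t 8.225 press xy mm [ -0.24695039 -81.79471059] z 42.75637718587558 rpy [-1.79989797e+02  2.04920888e-04 -9.88054429e+01] F press [-0.05432687 -0.47491559] -0.4628166625999762 op 0.0006061206487712567
tool x,y in press
 [[ 0.0028335  -0.99999599]
 [-0.99999597 -0.0028335 ]]
clock: 8.48
tool_pos: [0.4929, -0.2017, 0.0427]
orientation: [180.0, -0.0, -98.9]
force: [-0.7, -1.9, 0.2]
opening: 0.0006
t 8.475 press xy mm [ -0.34273689 -77.16299192] z 42.6652201332668 rpy [ 1.79999491e+02 -7.40880840e-03 -9.88564454e+01] F press [-0.43343153 -1.96004865] 0.23831430152732763 op 0.000586343717274531
tool x,y in press
 [[ 0.00194334 -0.9999981 ]
 [-0.99999811 -0.00194334]]
clock: 8.6
tool_pos: [0.4933, -0.1994, 0.0427]
orientation: [180.0, -0.0, -98.8]
force: [0.9, -3.9, -0.7]
opening: 0.0002
t 8.6 press xy mm [ -0.32949285 -74.88625966] z 42.70810397323646 rpy [ 1.79998814e+02 -2.75755063e-02 -9.88451755e+01] F press [ 1.46720415 -3.67787601] -0.6946709767039517 op 0.0001590217869270994
tool x,y in press
 [[ 0.00214003 -0.99999759]
 [-0.99999771 -0.00214002]]
```

Contact at TCP y ≈ -77, as predicted. I'll push on at 20 mm/s, one row at a time.

```bash
F='tool_pos|force'
python3 -m handwheel '[[-0.0025,0,0,0,0,0]]' 1|egrep $F
python3 -m handwheel '[[-0.0025,0,0,0,0,0]]' 1|egrep $F
python3 -m handwheel '[[-0.0025,0,0,0,0,0]]' 1|egrep $F
python3 -m handwheel '[[-0.0025,0,0,0,0,0]]' 1|egrep $F
python3 st.py 10
```

```text
tool_pos: [0.4936, -0.197, 0.0427]
force: [0.4, -5.3, -0.7]
tool_pos: [0.4941, -0.1942, 0.0427]
force: [0.2, -1.5, -0.1]
tool_pos: [0.4945, -0.1912, 0.0426]
force: [0.0, 0.5, -0.8]
tool_pos: [0.495, -0.1888, 0.0427]
force: [-0.2, -1.0, 0.3]
t 9.1 press xy mm [ -0.342289  -64.0767523] z 42.66272619237863 rpy [-1.79995474e+02  1.88810174e-02 -9.88326141e+01] F press [-0.07466295 -0.98153491] 0.34770829969533557 op 0.00047088956462094185
tool x,y in press
 [[ 0.00235927 -0.99999716]
 [-0.99999721 -0.00235925]]
```

Click 1: the force rose to 5.3 N and fell to zero near TCP y = -67.5. I'll go on to the second.

```bash
F='tool_pos|force'
python3 -m handwheel '[[-0.0025,0,0,0,0,0]]' 1|egrep $F
python3 -m handwheel '[[-0.0025,0,0,0,0,0]]' 1|egrep $F
python3 -m handwheel '[[-0.0025,0,0,0,0,0]]' 1|egrep $F
python3 -m handwheel '[[-0.0025,0,0,0,0,0]]' 1|egrep $F
python3 -m handwheel '[[-0.0025,0,0,0,0,0]]' 1|egrep $F
python3 -m handwheel '[[-0.0025,0,0,0,0,0]]' 1|egrep $F
python3 -m handwheel '[[-0.0025,0,0,0,0,0]]' 1|egrep $F
python3 st.py 11 scene
python3 - <<'E'
import cv2
im=cv2.imread("pics/scene11.png")[110:270,190:350]
cv2.imwrite("pics/s11.png",cv2.resize(im,(600,600),interpolation=cv2.INTER_CUBIC))
E
```

```text
tool_pos: [0.4953, -0.1864, 0.0427]
force: [-0.3, 0.1, 0.2]
tool_pos: [0.4957, -0.1841, 0.0427]
force: [-0.2, -2.3, -0.6]
tool_pos: [0.496, -0.182, 0.0427]
force: [0.8, -3.8, -0.7]
tool_pos: [0.4964, -0.1796, 0.0427]
force: [0.9, -5.2, 0.2]
tool_pos: [0.4968, -0.177, 0.0427]
force: [-0.4, -2.1, 0.4]
tool_pos: [0.4972, -0.174, 0.0426]
force: [-0.8, 1.0, 0.2]
tool_pos: [0.4976, -0.1715, 0.0426]
force: [-0.4, -0.3, -0.9]
t 9.975 press xy mm [ -0.45170782 -46.60182835] z 42.633117260617546 rpy [ 1.79999833e+02  2.10597701e-02 -9.88382380e+01] F press [-0.32134098 -0.32410809] -0.873555289977347 op 0.00011281092165759245
tool x,y in press
 [[ 0.00226112 -0.99999738]
 [-0.99999744 -0.00226112]]
```

View pics/s11.png

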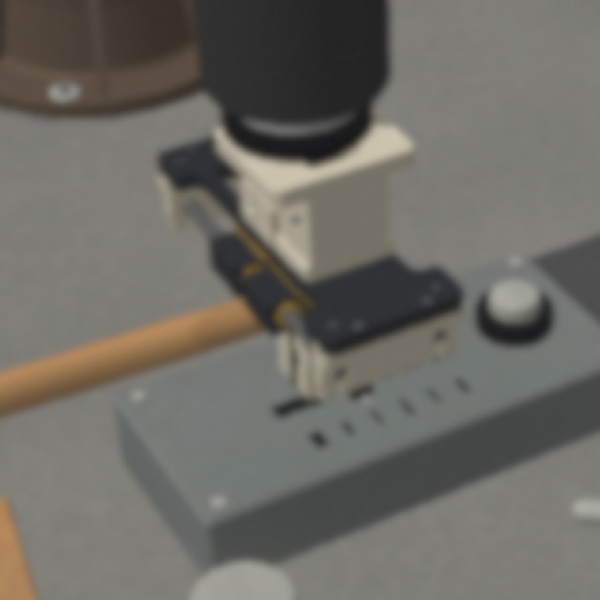

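Click 2: peak 5.2 N, and the lever foot at (362,392) now stands at the second thin tick. I'll do the third with single rows and stop as soon as the force drops.

```bash
F='tool_pos|force'
python3 -m handwheel '[[-0.0025,0,0,0,0,0]]' 1|egrep $F
python3 -m handwheel '[[-0.0025,0,0,0,0,0]]' 1|egrep $F
python3 -m handwheel '[[-0.0025,0,0,0,0,0]]' 1|egrep $F
python3 -m handwheel '[[-0.0025,0,0,0,0,0]]' 1|egrep $F
python3 -m handwheel '[[-0.0025,0,0,0,0,0]]' 1|egrep $F
python3 -m handwheel '[[-0.0022,0,0,0,0,0]]' 1|egrep $F
python3 st.py 12 scene
python3 - <<'E'
import cv2
im=cv2.imread("pics/scene12.png")[110:270,190:350]
cv2.imwrite("pics/s12.png",cv2.resize(im,(600,600),interpolation=cv2.INTER_CUBIC))
E
```

```text
tool_pos: [0.498, -0.1692, 0.0427]
force: [0.1, 0.1, -0.9]
tool_pos: [0.4984, -0.1668, 0.0427]
force: [-0.7, -1.1, -0.7]
tool_pos: [0.4987, -0.1646, 0.0427]
force: [-0.5, -3.3, 0.1]
tool_pos: [0.4991, -0.1624, 0.0427]
force: [-0.3, -5.1, -0.7]
tool_pos: [0.4995, -0.1598, 0.0427]
force: [0.5, -2.9, -0.4]
tool_pos: [0.4999, -0.1571, 0.0427]
force: [0.1, 0.7, 0.8]
t 10.775 press xy mm [ -0.39927893 -32.06886726] z 42.66478334503815 rpy [-1.79989581e+02  1.96599874e-02 -9.88530461e+01] F press [0.02114693 0.72178655] 0.7681991852346601 op 0.0005859796418997621
tool x,y in press
 [[ 0.00200267 -0.99999794]
 [-0.99999798 -0.0020026 ]]
```

View pics/s12.png

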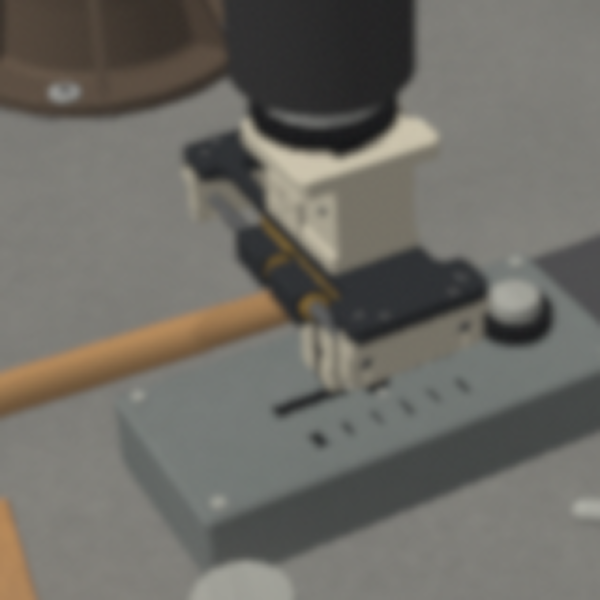

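Click 3: the force peaked at 5.1 N and fell to zero. I'll back off the way I came and lift, so the picture can confirm the notch.

```bash
python3 -m handwheel '[[0.006,0,0,0,0,0],[0.012,0,0,0,0,0],[0.018,0,0,0,0,0],[0.02,0,-0.03,0,0,0],[0.02,0,-0.08,0,0,0],[0.02,0,-0.13,0,0,0],[0.04,0,-0.16,0,0,0],[0.04,0,-0.16,0,0,0]]' 1
python3 st.py 13 scene wrist
python3 - <<'E'
import cv2
im=cv2.imread("pics/scene13.png")[140:270,210:370]
cv2.imwrite("pics/s13.png",cv2.resize(im,None,fx=4.5,fy=4.5,interpolation=cv2.INTER_CUBIC))
E
```

```text
clock: 11.82
tool_pos: [0.4948, -0.1983, 0.2054]
orientation: [-179.7, 0.0, -98.9]
force: [0.7, -0.7, -0.3]
opening: 0.0009
t 11.825 press xy mm [  1.02445378 -73.48428594] z 205.4322676425373 rpy [-1.79705577e+02  9.39656131e-03 -9.89023120e+01] F press [ 0.80765197 -0.59670159] -0.2833412628575013 op 0.0008604655907288863
tool x,y in press
 [[ 0.00114282 -0.99999933]
 [-0.99998615 -0.00114196]]
```

View pics/s13.png

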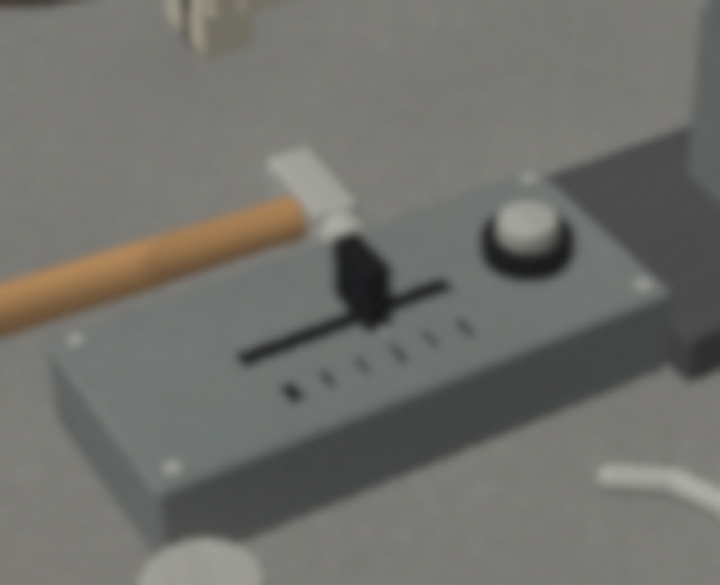

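```bash
python3 - <<'E'
from h import *
s=ctrl.snapshot("scene"); x,y,a=np.load("press.npy")
Rt=np.array([[np.cos(a),-np.sin(a)],[np.sin(a),np.cos(a)]])
for k in range(6):
    w=np.r_[Rt@[0,-.06+.018*k]+[x,y],.088]; print(k,((proj(s,w)-[210,140])*4.5).round())
E
python3 -m handwheel '[[-0.035,0,0,0,0,0],[-0.075,0,0,0,0,0],[-0.115,0,0,0,0,0],[-0.15,0.001,0,0,0,0],[-0.158,0.001,0,0,0,0],[-0.158,0.001,0,0,0,0]]' 1
python3 st.py 14 scene top
```

```text
0 [253. 293.]
1 [289. 280.]
2 [324. 267.]
3 [359. 254.]
4 [393. 242.]
5 [427. 230.]
clock: 12.72
tool_pos: [0.5165, -0.0403, 0.2017]
orientation: [179.9, -0.0, -98.8]
force: [-0.4, -0.0, -0.4]
opening: 0.0004
t 12.725 press xy mm [-2.17204279 85.89819162] z 201.73796668348575 rpy [ 1.79905584e+02 -4.00934618e-02 -9.87652412e+01] F press [-0.37376445 -0.09839284] -0.41530898363631624 op 0.0003673752193700818
tool x,y in press
 [[ 0.00353514 -0.99999351]
 [-0.9999924  -0.00353399]]
```

View pics/scene14.png

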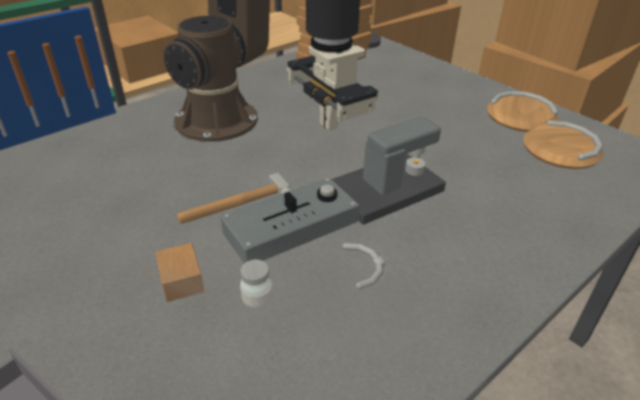

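View pics/top14.png

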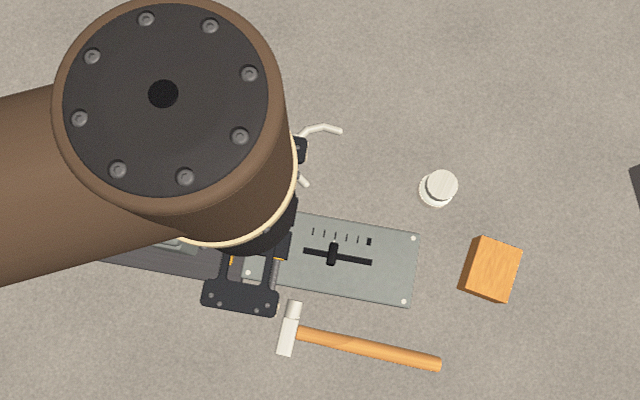

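The top view shows the lever at the third thin tick (333,254), and its scene top matches the k=3 prediction. The bystanders look unmoved. The fingertip is visible in the scene view, so I can measure its height there.

Run:
```python
from h import *
import cv2
s=ctrl.snapshot("scene");p=ctrl.get_obs()["tool_pos"]; print(p)
for o in (.01,.015,.02,.025,.03,.035): print(o,((proj(s,p+[0,0,o])-[280,50])*6).round())
cv2.imwrite("pics/s15.png",cv2.resize(s["img"][50:145,280:390],None,fx=6,fy=6,interpolation=cv2.INTER_CUBIC))
```

```text
[ 0.51659132 -0.04142134  0.20224484]
0.01 [287. 490.]
0.015 [288. 477.]
0.02 [288. 463.]
0.025 [288. 450.]
0.03 [289. 436.]
0.035 [289. 423.]
```

View pics/s15.png

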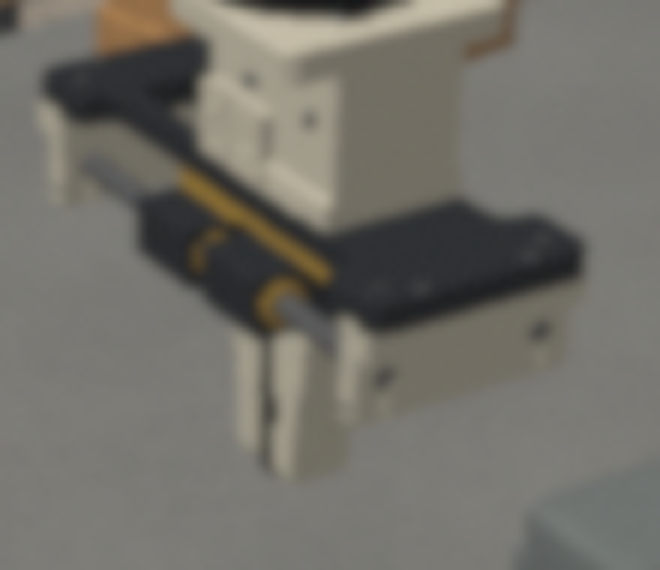

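The tip bottom at about (290,465) gives an offset of +20 mm, confirming the wrist measurement. The button top is 0.072, so contact should come at TCP z ≈ 0.052 and fully down at 0.046.

```bash
F='tool_pos|force'
python3 -m handwheel '[[0,-0.0015,0.04,0,0,0],[0,-0.0015,0.085,0,0,0],[0,-0.0015,0.12,0,0,0],[0,-0.0015,0.135,0,0,0],[0,-0.0015,0.142,0,0,0],[0,-0.0015,0.142,0,0,0]]' 1
python3 st.py 16
python3 -m handwheel '[[0,0,0.003,0,0,0],[0,0,0.006,0,0,0],[0,0,0.006,0,0,0]]' 1|egrep $F
python3 -m handwheel '[[0,0,0.002,0,0,0],[0,0,0.002,0,0,0]]' 1|egrep $F
python3 -m handwheel '[[0,0,0.002,0,0,0],[0,0,0.002,0,0,0]]' 1|egrep $F
```

```text
clock: 13.62
tool_pos: [0.5189, -0.0411, 0.0612]
orientation: [-180.0, 0.0, -98.9]
force: [-0.1, 0.5, 0.8]
opening: 0.0002
t 13.625 press xy mm [ 0.29626693 85.52386723] z 61.21670169829728 rpy [-1.79960034e+02  6.74870304e-03 -9.88517145e+01] F press [-0.13628443  0.48266165] 0.7843487978550897 op 0.00023285342509250564
tool x,y in press
 [[ 0.00202591 -0.99999794]
 [-0.9999977  -0.00202582]]
tool_pos: [0.5184, -0.0409, 0.0548]
force: [-0.6, -0.6, -0.1]
tool_pos: [0.5186, -0.0408, 0.0528]
force: [-0.5, -0.4, 2.2]
tool_pos: [0.5187, -0.0409, 0.0507]
force: [0.0, 0.8, 2.6]
```

```bash
F='tool_pos|force'
python3 -m handwheel '[[0,0,0.002,0,0,0],[0,0,0.002,0,0,0]]' 1|egrep $F
python3 -m handwheel '[[0,0,0.0015,0,0,0],[0,0,0.0015,0,0,0]]' 1|egrep $F
python3 -m handwheel '[[0,0,0.001,0,0,0],[0,0,0.001,0,0,0]]' 1|egrep $F
```

```text
tool_pos: [0.5187, -0.0408, 0.0487]
force: [-1.1, 0.7, 3.7]
tool_pos: [0.5187, -0.0409, 0.0472]
force: [0.7, -0.2, 3.5]
tool_pos: [0.5187, -0.0409, 0.0468]
force: [-2.2, 0.9, 10.4]
```

Force went from 3.5 to 10.4 N at the hard stop, and travel was about 6 mm. I'll hold briefly, then come away.

```bash
F='tool_pos|force'
python3 -m handwheel '[[0,0,0.0005,0,0,0],[0,0,0.0005,0,0,0]]' 1|egrep $F
python3 -m handwheel '[[0,0,-0.01,0,0,0],[0,0,-0.04,0,0,0],[0,0,-0.09,0,0,0],[0,0,-0.14,0,0,0],[0,0,-0.16,0,0,0],[0,0,-0.16,0,0,0],[0,0,-0.16,0,0,0]]' 1
python3 st.py 17 scene top
```

```text
tool_pos: [0.5188, -0.0409, 0.0467]
force: [-3.9, 2.4, 15.1]
clock: 16.38
tool_pos: [0.5174, -0.041, 0.2044]
orientation: [179.9, -0.0, -98.9]
force: [0.4, 0.0, -1.1]
opening: 0.0004
t 16.375 press xy mm [-1.16530302 85.35206188] z 204.44053967520452 rpy [ 1.79880760e+02 -1.79629164e-02 -9.88629033e+01] F press [0.37774895 0.06323155] -1.0540661214223461 op 0.000439284450808069
tool x,y in press
 [[ 0.00183063 -0.99999828]
 [-0.99999616 -0.00182997]]
```

View pics/scene17.png

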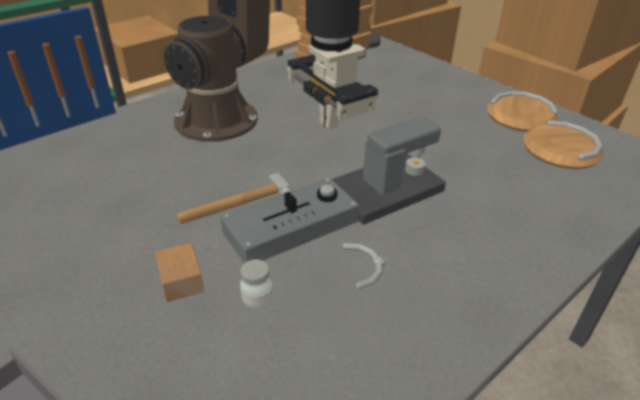

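View pics/top17.png

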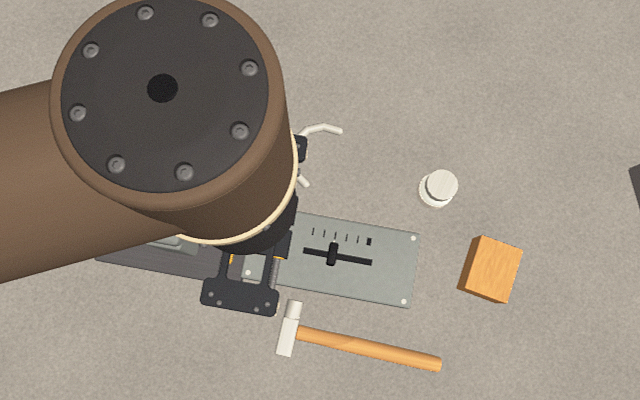

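The lever is still at tick 3 (333,254) and the button is up at (327,190). The mallet, jar, carton and cantle are at their starting pixels, and the arm is clear.

```bash
python3 -c "
from plant import ctrl
print(ctrl.close_job())"
```

```text
the job is handed in; nothing more can be done
None
```

I pushed the lever through three clicks into the third notch, pressed the button fully down, came away and handed the job in. No verdict came back, so success rests on my own checks.

- **Lever:** I pushed with shut fingers at 20 mm/s. The push force peaked at about 5 N before each click, then dropped to zero. I backed off straight after the third click. The top view and the scene projection both put the lever at the third tick.
- **Button:** I pressed it down about 6 mm to the hard stop, reaching 15 N. After lifting, the scene view showed it up again.
- **Last checks:** In the final pictures the lever was still at the third tick. The mallet, jar, carton and cantle were at their starting pixels. The arm was well clear, reading about 1 N. The job took about 16 s of the allowed 45.

**What disagreed:** the fingertips really sit about 20 mm above the reported TCP, not 17 mm below it as `ctrl.tip_extent` says. Because of this, my first approach passed over the lever without touching it. I measured the offset in the wrist and scene views, and the contacts on the lever and button then came where that offset predicted.

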